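# Make up two specimen-holder kits

## Robot

A 6-joint arm with a two-finger parallel gripper is mounted at the origin on the work surface. World frame = base frame: x ahead of the robot, y to its left, z up, the work surface at z = 0. Lengths are in m, angles in rad, forces in N, time in s.
With the tool pointing down it reaches from about 0.35 to 0.975 m from the base axis. Payload 4.9 kg.
Tool frame: the origin (TCP) lies on the centre line of the jaws, within the pads' length; the fingertips stand ctrl.tcp_to_tips ahead of it and the grasp point (between the pads) lies 3 mm ahead of it (ctrl.tcp_to_tips is the distance from the TCP to the fingertips, in m); z points along the fingers, y is the direction in which the jaws open and shut (so a half turn about z gives the same grasp; the last joint's range is limited). The gripper opens to 85 mm and grips with 20 to 120 N. Pads are 22 mm wide; open, the fingers measure 114 mm over their backs; the gripper's body (76 mm by 85 mm) begins 54 mm behind the grasp point. The pads swing forward as they close: fully open they stand 13 mm farther back than shut.
Start: joints at [1.138, 0.053, 1.613, -0, 1.476, -0.119], TCP at [0.193, 0.594, 0.253] pointing down, gripper open.
Joint ranges: [-3.01, 3.01], [-1.01, 2.22], [0.06, 2.58], [-1.02, 4.17], [0.09, 2.62], [-3.14, 3.14]. Speed limits (rad/s): [2.57, 2.57, 3.14, 3.14, 3.14, 3.14].

## Interface

Orientations are given as a rotation vector (axis times angle).
In Python, from station import ctrl, vision gives the robot as it stands.
- The arm moves only by the tool jog_arm, never from a script. Its argument "deltas" is a list of rows, each a list of 7 numbers: the turn, a rotation vector about the tool's x, y, z in rad, then the shift along the tool's x, y, z in cm, then the opening, from 0 (shut) to 1 (fully open). A call has 1 to 12 rows; each row shifts and turns the commanded pose from where the row before left it, along the tool's axes as they then stand; what a row does not reach is not made up. A row lasts 1/12 s, in which the tool goes at most 41.7 mm and 7.16 degrees, less where a joint would pass 70% of its speed; a pose out of reach is approached as far as the arm can. A call with a gripper value outside its range is refused whole. The fingers move at their own pace and stop on an object; "grip_force" is the grip in N (left out, the last holds). Time passes only in rows, so rows that do not move let the fingers close. It gives the time, the measured TCP pose, the force and the opening at its end, in the units of the state.
- ctrl.get_obs(): the state, without advancing time (a new reading comes with each control period).
- vision.get_image(name): name is "scene" or "top" or "wrist"; returns (picture, depth): 480x640x3 uint8, red, green, blue; 480x640 float32, m along the optical axis (not along the pixel's ray), 0 where there is no reading.
- vision.calibration(name): a dict with "fx", "fy", "cx", "cy" (pixels), "dist" ([k1, k2, p1, p2, k3] as OpenCV has them; the pictures are not rectified), "rvec" (rotation vector, rad) and "tvec" (3), from world to camera coordinates, as OpenCV has them; the wrist camera has in their place "hand_eye" (4x4, takes a point from camera to tool coordinates, whose origin is the TCP and whose axes are the flange's). Camera axes: x right, y down, z forward; pixel columns grow to the right and rows downward; lengths in m; the calibration is good to about 2 mm. A picture is of the moment at which its call begins: read the wrist's pose just before it. calibration takes no time and is no camera call.
- ctrl.finish_job(): hands the job in, once; it reports no verdict.
The state is a dict: "t": time; "q": joint angles; "dq": joint speeds; "effort": joint torques, N m; "tool_pos": TCP position; "tool_rot": TCP orientation; "contact_force": force on the tool from outside, world axes, zero at the start; "wrist_torque": the same for the moment, N m; "opening": finger opening in m.
Only numpy, scipy, OpenCV 4.12 (cv2) and the standard library are available. Lean on these libraries where they do the work, as an engineer would, in place of code of your own. Each camera call takes 0.05 s, during which the arm holds its last target. There are 200 camera calls.

## Task

Make up two kits: in the long tray, the steel coupon lying flat and lengthwise in the middle of the longer bay and the tall brass stub standing in the middle of the shorter bay; in the post tray, the brass ring flat down over the post and the solid brass puck flat in the middle of the other bay. The coupon is held in the clamp: before moving it, swing the clamp bar well up (more than 60 degrees), then slide the coupon out forward, keeping it low until it is clear of its bed.

Things in the scene. Friction and masses are not known exactly. Their poses are not given: they have to be found in the camera images.
- coupon: Flat steel test coupon, 84 (x, long) x 24 (y) x 8 mm (z), 0.12 kg. Origin: centre of its underside. At the start it lies in the clamp, its x axis parallel to the clamp's, its underside 20 mm above the table, the front 34 mm overhanging the front of the bed, free to be gripped across its 24 mm width from above.
- stub: Tall brass stub standing on the table: foot 30 mm in diameter and 8 mm high, above it a plain stem 22 mm in diameter; total height 50 mm; about 0.17 kg. Origin: centre of its underside, z up.
- puck: Solid brass puck, 38 mm in diameter, 18 mm high, no hole; about 0.16 kg. Origin: centre of its underside, z up.
- ring: Brass ring, 40 mm outside, 26 mm hole, 16 mm high; about 0.09 kg. Origin: centre of its underside, z up.
- tray_long: Long aluminium tray, grey floor, no post, fixed, 190 (x) x 86 (y) mm, walls 3 mm thick and 10 mm high from the table, floor 3 mm above the table. Origin: centre of its underside. A cross wall at x = +17 mm parts it into two bays, both 80 mm wide inside in y: the longer bay (107 mm, centre at x = -38 mm, y = 0) and the shorter bay (73 mm, centre at x = +55 mm, y = 0).
- tray_post: Aluminium tray, grey floor, with an upright post, fixed, 170 (x) x 96 (y) mm, walls 3 mm thick and 10 mm high, floor 3 mm above the table. Origin: centre of its underside. A cross wall at x = 0 parts it into two equal bays, 80 (x) x 90 mm inside. The post, 8 mm in diameter, its top 25 mm above the table, stands at x = -42 mm, y = 0; the centre of the other bay is at x = +42 mm, y = 0.
- clamp: White coupon clamp, fixed. Origin on the table below the bed; -x is its front, where the coupon slides out. Bed: 60 mm wide block, x = -30 to +55 mm, top at 20 mm. Rails to 25 mm height beside the coupon (x to +20 mm, 2 mm play a side) and a stop at x = +21 mm. Bar hinge axis along y at x = +45 mm, 46 mm above the table. Coupon origin starts near x = -22 mm, y = 0.
- clamp_bar (a joint): Angle of the hinged black clamp bar, rad: 0 = down and level over the coupon (its rubber foot 1 mm above the coupon's top), grows as the front end is swung up and back, to 1.8. A stiff friction hinge: the bar stays where it is left (about 2 N at the handle moves it).
- clamp_handle (a point): Centre of the steel cross handle at the bar's front end: a round rod along the clamp's y, 34 mm long, 12 mm in diameter, 70 mm from the hinge axis; the bar behind it is 16 mm wide and 7 mm thick. It can be pinched on its two end faces from above and turns between the fingers as it is carried along the arc.
Mind the look-alikes: they are no part of the job. Several things have the shape of the coupon; the one meant has the colours described above.

How it is judged:
On the way, in this order (a step that is already met when the one before it is completed fails the run):
1. the clamp bar is swung up beyond 1.0 rad while the coupon still lies in the clamp (moved less than 10 mm) (value of joint clamp_bar above 1 rad and distance of coupon from where it was at the start of the episode below 0.01 m), for 0.2 s.
2. the coupon is slid forward at least 40 mm along the bed while its origin stays less than 20 mm above the bed (x of coupon in the frame of clamp between -0.16 and -0.063 m and y of coupon in the frame of clamp between -0.03 and 0.03 m and z of coupon in the frame of clamp below 0.04 m), for 0.05 s.
At the end, for the whole second after the job is handed in: All at rest on their tray floors, flat or upright within 0.12 rad, within 16 mm in x and y of the bay centres: coupon in the longer bay (lengthwise within 0.3 rad) and stub in the shorter bay of the long tray, puck in the free bay of the post tray; ring within 13 mm of the post axis (x of coupon in the frame of tray_long between -0.054 and -0.022 m and y of coupon in the frame of tray_long between -0.016 and 0.016 m and z of coupon in the frame of tray_long between -0.003 and 0.01 m and linear speed of each of coupon, stub, ring, puck below 0.02 m/s and angular speed of each of coupon, stub, ring, puck below 0.2 rad/s and angle between the z axis of each of coupon, stub and the z axis of tray_long, either way round below 0.12 rad and angle between the x axis of coupon and the x axis of tray_long, either way round below 0.3 rad and x of stub in the frame of tray_long between 0.039 and 0.071 m and y of stub in the frame of tray_long between -0.016 and 0.016 m and z of stub in the frame of tray_long between -0.003 and 0.01 m and x of ring in the frame of tray_post between -0.055 and -0.029 m and y of ring in the frame of tray_post between -0.013 and 0.013 m and z of ring in the frame of tray_post between -0.003 and 0.01 m and angle between the z axis of each of ring, puck and the z axis of tray_post, either way round below 0.12 rad and x of puck in the frame of tray_post between 0.026 and 0.058 m and y of puck in the frame of tray_post between -0.016 and 0.016 m and z of puck in the frame of tray_post between -0.003 and 0.01 m); the robot touches nothing.
It also fails if it takes over 118 s, if anything falls off the work surface, if the arm or the gripper's body presses on something with over 40 N, if the wrist force passes 120 N, or if a joint passes its speed limit or range.

## Working session

There is one attempt and no reset: what is moved stays moved. The work goes in short steps, Python scripts to look and compute and a tool call to move; the robot and the scene stay as the last step left them, time stands still between calls to the robot, and variables do not carry over. Pictures are saved under pics/ and viewed, about 12 in all and at most 16, crops included, and the job is handed in when it is done.

Besides the shell and the picture viewer there is one more tool, called after "Request:" by a JSON object that holds its "name" and its "arguments". jog_arm: Moves the arm, as the interface text tells. Its arguments: {"type":"object","properties":{"deltas":{"type":"array"},"grip_force":{"type":"number"}},"required":["deltas"]}

```bash
mkdir -p pics; ls
python3 - <<'E'
from station import ctrl, vision
import cv2
o=ctrl.get_obs();print(o, ctrl.tcp_to_tips)
for n in("scene","top","wrist"):
    p,d=vision.get_image(n);cv2.imwrite(f"pics/{n}0.png",p[:,:,::-1]);c=vision.calibration(n);print(n,c)
    import numpy as np; np.save(f"pics/{n}0d.npy",d)
E
```

```text
pics
{'t': 0.0, 'q': array([ 1.13804206e+00,  5.33357456e-02,  1.61429193e+00,  5.13543086e-06,
        1.47598012e+00, -1.18967528e-01]), 'dq': array([ 0.00039576, -0.00074384,  0.00173621,  0.00103185, -0.00089428,
        0.0016829 ]), 'effort': array([ 4.78636084e-04, -3.93655729e+01, -3.70189083e+01, -1.59511819e-04,
        6.89987792e-03, -1.56585077e-05]), 'tool_pos': array([0.19265149, 0.59396579, 0.25207729]), 'tool_rot': array([-4.90789393e-01, -3.10245735e+00,  3.04297292e-03]), 'contact_force': array([ 0.53016833,  0.16430898, -0.0652138 ]), 'wrist_torque': array([ 0.00612055, -0.07996698, -0.0024219 ]), 'opening': 0.08541638858611496} 0.022
scene {'fx': 582.1202844661544, 'fy': 582.1202844661544, 'cx': 326.54977241416225, 'cy': 234.94661726880523, 'dist': array([-0.17531832,  0.        ,  0.        ,  0.        ,  0.        ]), 'rvec': array([ 2.3008931 ,  1.0544724 , -0.37665136]), 'tvec': array([-0.36756109, -0.22611589,  1.37459839])}
top {'fx': 445.0966673473531, 'fy': 445.0966673473531, 'cx': 328.25347435187297, 'cy': 238.40390882099186, 'dist': array([-0.07170684,  0.        ,  0.        ,  0.        ,  0.        ]), 'rvec': array([ 2.12495583, -2.07889526,  0.15658329]), 'tvec': array([0.05041042, 0.50324763, 0.81127416])}
wrist {'fx': 394.20284950915766, 'fy': 394.20284950915766, 'cx': 320.4067961244884, 'cy': 239.46698135943905, 'dist': array([-0.03988757,  0.        ,  0.        ,  0.        ,  0.        ]), 'hand_eye': array([[ 2.27168603e-04, -9.53550437e-01, -3.01233319e-01,
         7.65139023e-02],
       [ 9.99999965e-01,  1.76588509e-04,  1.95139589e-04,
         4.77297033e-04],
       [-1.32881098e-04, -3.01233353e-01,  9.53550444e-01,
        -1.19795721e-01],
       [ 0.00000000e+00,  0.00000000e+00,  0.00000000e+00,
         1.00000000e+00]])}
```

View pics/top0.png

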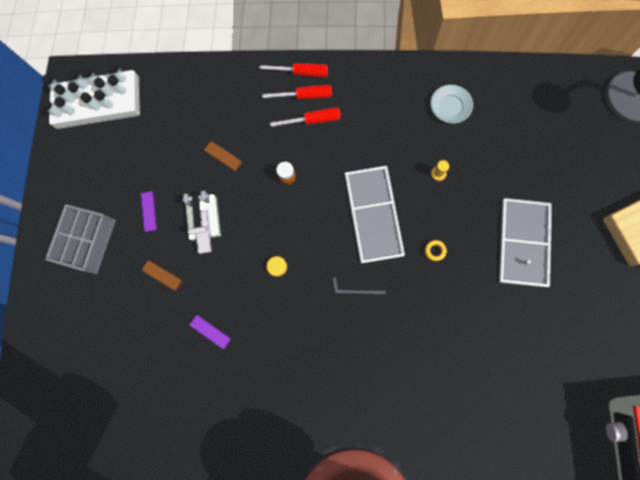

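View pics/scene0.png

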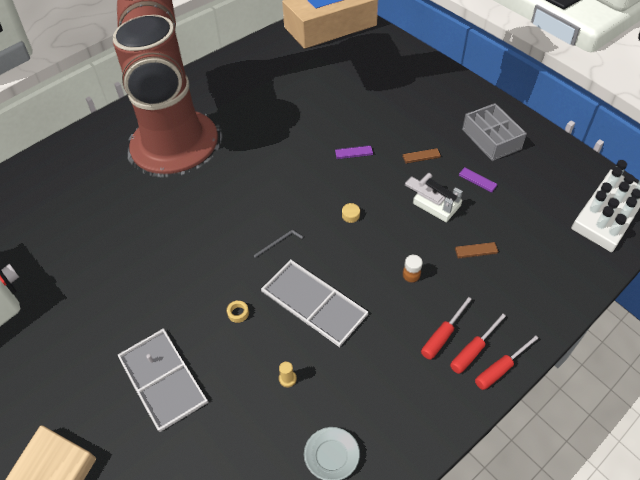

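Targets in the top picture: the coupon is in the clamp at (204,235); the purple and brown bars at (149,211), (210,331), (223,155) and (161,275) are look-alikes. The stub is at (441,170), with the pill bottle at (286,172) as its look-alike. The puck is at (277,266) and the ring at (436,250). The long tray is at (374,213) and the post tray at (526,243).

```bash
cat > h.py <<'E'
import numpy as np, cv2
from scipy.spatial.transform import Rotation as R
from station import ctrl, vision
def cam(n,obs=None):
    c=vision.calibration(n);K=np.array([[c['fx'],0,c['cx']],[0,c['fy'],c['cy']],[0,0,1]])
    if 'hand_eye' in c:
        T=np.eye(4);T[:3,:3]=R.from_rotvec(obs['tool_rot']).as_matrix();T[:3,3]=obs['tool_pos'];T=T@c['hand_eye']
        return K,c['dist'],T[:3,:3],T[:3,3]
    r=R.from_rotvec(c['rvec']).as_matrix();return K,c['dist'],r.T,-r.T@c['tvec']
def ray(C,uv,z):
    K,d,Rw,o=C;p=cv2.undistortPoints(np.array(uv,float).reshape(-1,1,2),K,d)[:,0]
    v=np.c_[p,np.ones(len(p))]@Rw.T
    return o+v*((z-o[2])/v[:,2])[:,None]
def proj(C,P):
    K,d,Rw,o=C;return cv2.projectPoints(np.array(P,float).reshape(-1,1,3),cv2.Rodrigues(Rw.T)[0],-Rw.T@o,K,d)[0][:,0]
def snap(n,name=None):
    o=ctrl.get_obs();p,d=vision.get_image(n)
    if name: cv2.imwrite(f"pics/{name}.png",p[:,:,::-1])
    return cam(n,o),p,d
def blobs(m,a=60):
    cs,_=cv2.findContours(m.astype(np.uint8),cv2.RETR_EXTERNAL,cv2.CHAIN_APPROX_NONE)
    return [c for c in cs if cv2.contourArea(c)>a]
E
python3 - <<'E'
from h import *
for n in("top","scene"):
    C=cam(n);print(n,C[3])
    p=cv2.imread(f"pics/{n}0.png");hsv=cv2.cvtColor(p,cv2.COLOR_BGR2HSV)
    m=cv2.inRange(hsv,(18,110,70),(32,255,255))
    for c in blobs(m,40):
        (u,v),_=cv2.minEnclosingCircle(c);print('brass',u,v,ray(C,[u,v],.016).round(4), cv2.boundingRect(c))
    m=cv2.inRange(hsv,(0,0,90),(180,60,255))
    for c in blobs(m,1500):
        r=cv2.minAreaRect(c);b=cv2.boxPoints(r);
        print('grey',r[0],cv2.contourArea(c),ray(C,b,.010)[:,:2].round(4).tolist())
p=cv2.imread("pics/top0.png");s=cv2.imread("pics/scene0.png")
a=cv2.resize(p[180:265,130:260],(780,510),interpolation=2);cv2.imwrite("pics/a.png",a)
b=cv2.resize(s[160:230,390:490],(780,546),interpolation=2);cv2.imwrite("pics/b.png",b)
cv2.imwrite("pics/ab.png",np.vstack([cv2.resize(a,(450,290)),cv2.resize(b,(450,310))]))
E
```

```text
top [0.33929024 0.0234897  0.89347385]
brass 276.3267822265625 265.9960632324219 [[0.4504 0.1653 0.016 ]] (266, 255, 22, 22)
brass 435.5 250.3000030517578 [[ 0.4882 -0.1511  0.016 ]] (424, 239, 24, 23)
brass 439.7682800292969 169.59756469726562 [[ 0.6572 -0.1636  0.016 ]] (431, 159, 19, 23)
brass 550.4183959960938 8.0 [[ 1.0535 -0.4311  0.016 ]] (526, 0, 50, 12)
brass 514.0 3.0 [[ 1.0638 -0.3476  0.016 ]] (499, 0, 31, 13)
brass 458.0 7.5 [[ 1.0479 -0.2183  0.016 ]] (443, 0, 30, 17)
grey (80.0384750366211, 238.80770874023438) 3119.0 [[0.4534, 0.6665], [0.5836, 0.6372], [0.5449, 0.5145], [0.4186, 0.5455]]
grey (526.0888671875, 242.39816284179688) 4214.5 [[0.4217, -0.2759], [0.6015, -0.2919], [0.599, -0.3984], [0.419, -0.3784]]
grey (374.3800048828125, 213.83999633789062) 4098.0 [[0.6518, 0.0353], [0.6712, -0.0586], [0.4765, -0.092], [0.4582, -0.002]]
grey (93.16351318359375, 97.86892700195312) 4130.0 [[0.8734, 0.7452], [0.9046, 0.5127], [0.7818, 0.4785], [0.7488, 0.7023]]
grey (200.0, 38.0) 20713.5 [[1.1105, 0.9124], [1.0712, -0.0876], [0.8745, -0.0847], [0.8914, 0.8599]]
scene [ 1.019
[... 599 characters left out ...]
0911]]
grey (314.270263671875, 301.1216125488281) 4253.5 [[0.4808, -0.0948], [0.4452, -0.0017], [0.6523, 0.0307], [0.6773, -0.0573]]
grey (610.2647705078125, 208.05882263183594) 2898.0 [[0.7863, 0.4842], [0.7375, 0.7232], [0.8506, 0.7346], [0.8864, 0.4987]]
grey (493.00006103515625, 130.5) 2184.5 [[0.4117, 0.5405], [0.3853, 0.6902], [0.5619, 0.6435], [0.5773, 0.5057]]
grey (534.4999389648438, 61.49999237060547) 12222.5 [[-0.0187, 0.918], [0.4, 1.5177], [0.7146, 0.9177], [0.3703, 0.4944]]
grey (227.5, 32.5) 4537.5 [[-0.5685, 0.3255], [-0.3166, 0.5768], [-0.0473, 0.3705], [-0.2582, 0.1483]]
grey (94.0, 81.0) 18046.0 [[-1.0844, -0.1037], [-0.5299, 0.3622], [0.0954, -0.0152], [-0.2353, -0.3705]]
```

View pics/ab.png

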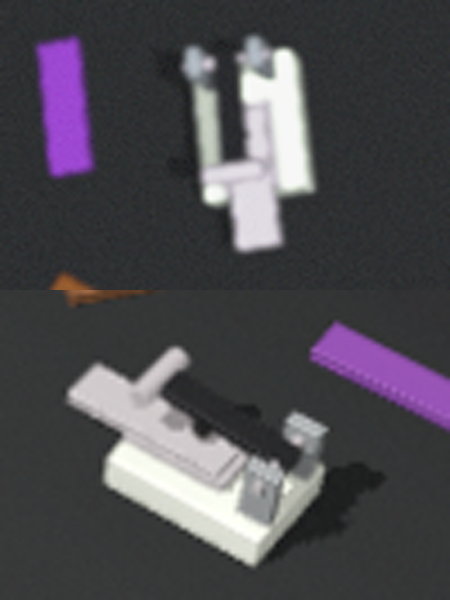

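The crop confirms the coupon: the pale steel bar under the black bar, overhanging the front at about (205,252) in top, with the handle at about (198,231).

```bash
cat >> h.py <<'E'
def plan(xyz,yaw=None,o=None):
    """yaw: world heading of the tool's y axis (mod pi). prints the turn, then the shift after the turn in cm"""
    o=o or ctrl.get_obs();Rm=R.from_rotvec(o['tool_rot']);y=Rm.as_matrix()[:,1];h=np.arctan2(y[1],y[0])
    if yaw is None: yaw=h
    dz=-((yaw-h+np.pi/2)%np.pi-np.pi/2)
    # target: tool straight down
    t=R.from_matrix(np.c_[[np.sin(h-dz),-np.cos(h-dz),0],[np.cos(h-dz),np.sin(h-dz),0],[0,0,-1]]) 
    if (t.as_matrix()[:,0]@Rm.as_matrix()[:,0])<0: t=t*R.from_rotvec([0,0,np.pi]); 
    turn=(Rm.inv()*t).as_rotvec();sh=t.inv().apply(np.array(xyz)-o['tool_pos'])*100
    print('turn',turn.round(4),'shift cm',sh.round(2),'rows turn %.1f shift %.1f'%(np.linalg.norm(turn)/.12,np.linalg.norm(sh)/4),'q6',o['q'][5].round(2))
E
python3 - <<'E'
from h import *
C=cam('top')
f=ray(C,[[198.5,253.6],[211.8,251.8]],.028);print('front',f)
print('handle',ray(C,[[189.5,232.5],[205.7,230]],.05))
e=ray(C,[[215.8,194.7],[221,235.7]],.02);d=e[0]-e[1];print('yaw edge',np.arctan2(d[1],d[0]),e)
o=ctrl.get_obs();print(R.from_rotvec(o['tool_rot']).as_matrix().round(3))
fc=f.mean(0);yaw=np.arctan2(d[1],d[0]);u=np.array([np.cos(yaw),np.sin(yaw),0])
org=fc+.064*u;print('clamp org',org)
plan([*(org-.025*u)[:2],.18],yaw+np.pi/2)
E
```

```text
front [[0.47040776 0.32194565 0.028     ]
 [0.4746169  0.29496093 0.028     ]]
handle [[0.50882187 0.33605015 0.05      ]
 [0.51440389 0.30366444 0.05      ]]
yaw edge 0.19888598951434996 [[0.5956869  0.2983049  0.02      ]
 [0.50933389 0.28090041 0.02      ]]
[[-0.951  0.309 -0.001]
 [ 0.309  0.951 -0.001]
 [ 0.    -0.002 -1.   ]]
clamp org [0.53525071 0.32109824 0.028     ]Traceback (most recent call last):
  File "<stdin>", line 9, in <module>
  File "h.py", line 29, in plan
    t=R.from_matrix(np.c_[[np.sin(h-dz),-np.cos(h-dz),0],[np.cos(h-dz),np.sin(h-dz),0],[0,0,-1]])
  File "scipy/spatial/transform/_rotation.pyx", line 1143, in scipy.spatial.transform._rotation.Rotation.from_matrix
ValueError: Non-positive determinant (left-handed or null coordinate frame) in rotation matrix 0: [[ 0.98028729 -0.1975774   0.        ]
 [ 0.1975774   0.98028729  0.        ]
 [ 0.          0.         -1.        ]].
```

```bash
sed -i 's/\[np.sin(h-dz),-np.cos(h-dz),0\]/[-np.sin(h-dz),np.cos(h-dz),0]/' h.py
python3 - <<'E'
from h import *
plan([.511,.318,.17],.175+np.pi/2)
E
```

```text
turn [-0.0015 -0.0006 -0.4888] shift cm [-26.53 -32.73   8.23] rows turn 4.1 shift 10.7 q6 -0.12
```

Request:
{"name": "jog_arm", "arguments": {"deltas": [[0, 0, -0.098, 0, 0, 0, 1], [0, 0, -0.098, 0, 0, 0, 1], [0, 0, -0.098, 0, 0, 0, 1], [0, 0, -0.098, 0, 0, 0, 1], [0, 0, -0.098, 0, 0, 0, 1], [0, 0, 0, -1.6, -2, 0.5, 1], [0, 0, 0, -1.6, -2, 0.5, 1], [0, 0, 0, -1.6, -2, 0.5, 1], [0, 0, 0, -1.6, -2, 0.5, 1], [0, 0, 0, -1.6, -2, 0.5, 1], [0, 0, 0, -1.6, -2, 0.5, 1], [0, 0, 0, -1.6, -2, 0.5, 1]]}}

```text
t: 1.15
tool_pos: [0.3283, 0.4752, 0.2177]
tool_rot: [0.277, -3.129, 0.001]
contact_force: [-0.4, 0.4, 1.5]
opening: 0.0853
```

Request:
{"name": "jog_arm", "arguments": {"deltas": [[0, 0, 0, -1.7, -2.1, 0.5, 1], [0, 0, 0, -1.7, -2.1, 0.5, 1], [0, 0, 0, -1.7, -2.1, 0.5, 1], [0, 0, 0, -1.7, -2.1, 0.5, 1], [0, 0, 0, -1.7, -2.1, 0.5, 1], [0, 0, 0, -1.7, -2.1, 0.5, 1], [0, 0, 0, -1.7, -2.1, 0.5, 1], [0, 0, 0, -1.7, -2.1, 0.5, 1], [0, 0, 0, -1.7, -2.1, 0.5, 1], [0, 0, 0, 0, 0, 0, 1], [0, 0, 0, 0, 0, 0, 1]]}}

```text
t: 2.07
tool_pos: [0.5118, 0.316, 0.1725]
tool_rot: [0.273, -3.128, 0.0]
contact_force: [-0.5, 0.7, -0.3]
opening: 0.0853
```

Run:
```python
from h import *
C,p,d=snap('wrist','w1');print(proj(C,[[.511,.318,.046]]))
plan([.511,.318,.10],.175+np.pi/2)
```

```text
[[323.33125134 237.02589486]]
turn [ 0.0001 -0.0013  0.0002] shift cm [0.   0.12 7.28] rows turn 0.0 shift 1.8 q6 -1.32
```

View pics/w1.png

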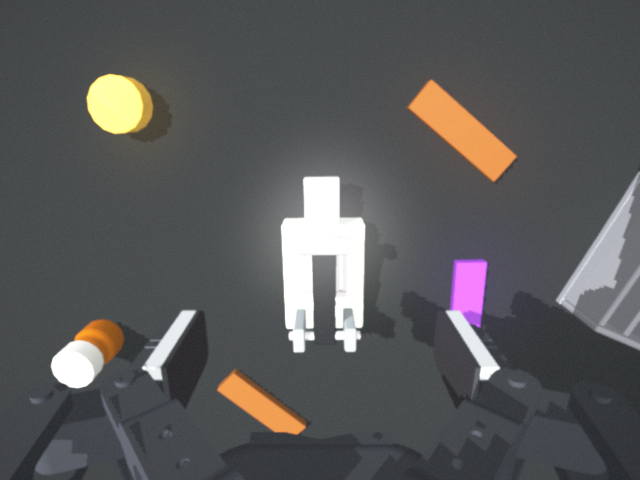

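Run:
```python
from h import *
C,p,d=snap('wrist')
K,ds,Rw,o=C
vv,uu=np.mgrid[160:360,270:380];uv=np.c_[uu.ravel(),vv.ravel()].astype(float)
n=cv2.undistortPoints(uv.reshape(-1,1,2),K,ds)[:,0];P=(np.c_[n,np.ones(len(n))]*d[160:360,270:380].ravel()[:,None])@Rw.T+o
m=(P[:,2]>.044)&(P[:,2]<.06)&(vv.ravel()<262);print(m.sum(),P[m].mean(0),np.percentile(P[m,2],[5,50,95]))
w=np.array([np.cos(.175),np.sin(.175)]);a=P[:,:2]@w;b=P[:,:2]@[-w[1],w[0]]
for nm,mm in(('handle',m),('coupon',(P[:,2]>.024)&(P[:,2]<.034)&(vv.ravel()<215))):
    print(nm,mm.sum(),'along',np.percentile(a[mm],[1,99]),'across',np.percentile(b[mm],[1,99]))
print('tcp',ctrl.get_obs()['tool_pos'][:2]@w,ctrl.get_obs()['tool_pos'][:2]@[-w[1],w[0]])
```

```text
1146 [0.51435199 0.3183115  0.05682873] [0.05339058 0.05726542 0.05909192]
handle 1146 along [0.55611427 0.57173159] across [0.20768731 0.24044435]
coupon 1289 along [0.52256047 0.54742868] across [0.21123216 0.23453554]
tcp 0.5584183072253854 0.22352422669276767
```

Request:
{"name": "jog_arm", "arguments": {"deltas": [[0, 0, 0, -0.3, 0, 2, 1], [0, 0, 0, 0, 0, 2, 1], [0, 0, 0, 0, 0, 2, 1], [0, 0, 0, 0, 0, 2, 1], [0, 0, 0, 0, 0, 2, 1], [0, 0, 0, 0, 0, 1.2, 1], [0, 0, 0, 0, 0, 0.7, 1], [0, 0, 0, 0, 0, 0, 0.6], [0, 0, 0, 0, 0, 0, 0.5], [0, 0, 0, 0, 0, 0, 0.4], [0, 0, 0, 0, 0, 0, 0.3], [0, 0, 0, 0, 0, 0, 0.3]], "grip_force": 40}}

```text
t: 3.17
tool_pos: [0.5153, 0.3184, 0.0559]
tool_rot: [-0.276, 3.127, 0.003]
contact_force: [-0.4, 2.3, 0.7]
opening: 0.0331
```

Request:
{"name": "jog_arm", "arguments": {"deltas": [[0, 0, 0, 0, 0, 0, 0.2], [0, 0, 0, 0, 0, 0, 0.1], [0, 0, 0, 0, 0, 0, 0], [0, 0, 0, 0, 0, 0, 0], [0, 0, 0, 0, 0, 0, 0]]}}

```text
t: 3.58
tool_pos: [0.5152, 0.3183, 0.055]
tool_rot: [-0.276, 3.127, 0.002]
contact_force: [1.2, 5.5, 1.8]
opening: 0.0331
```

Request:
{"name": "jog_arm", "arguments": {"deltas": [[0, 0, 0, -0.035, 0, -0.7, 0], [0, 0, 0, -0.1, 0, -0.69, 0], [0, 0, 0, -0.17, 0, -0.68, 0], [0, 0, 0, -0.24, 0, -0.66, 0], [0, 0, 0, -0.3, 0, -0.63, 0], [0, 0, 0, -0.37, 0, -0.6, 0], [0, 0, 0, -0.42, 0, -0.56, 0], [0, 0, 0, -0.48, 0, -0.51, 0], [0, 0, 0, -0.53, 0, -0.46, 0], [0, 0, 0, -0.57, 0, -0.41, 0], [0, 0, 0, -0.61, 0, -0.35, 0], [0, 0, 0, -0.64, 0, -0.29, 0]]}}

```text
t: 4.58
tool_pos: [0.5546, 0.3256, 0.1165]
tool_rot: [0.276, -3.119, -0.0]
contact_force: [-5.2, 6.8, -3.8]
opening: 0.0325
```

Request:
{"name": "jog_arm", "arguments": {"deltas": [[0, 0, 0, -0.66, 0, -0.22, 0], [0, 0, 0, -0.68, 0, -0.15, 0], [0, 0, 0, 0, 0, 0, 0], [0, 0, 0, 0, 0, 0, 0]]}}

```text
t: 4.92
tool_pos: [0.5693, 0.3284, 0.1212]
tool_rot: [0.277, -3.123, -0.002]
contact_force: [-2.1, 6.4, -2.8]
opening: 0.0328
```

Run:
```python
from h import *
_,p,_=snap('scene');_,w,_=snap('wrist')
b=cv2.resize(p[150:250,380:500],(600,500))
cv2.imwrite('pics/c1.png',np.hstack([b[:,:400],cv2.resize(w,(400,500))])[:,:,::-1])
print(ctrl.get_obs()['tool_pos'],ctrl.get_obs()['opening'])
```

```text
[0.56910684 0.32834105 0.12109907] 0.03286263861085209
```

View pics/c1.png

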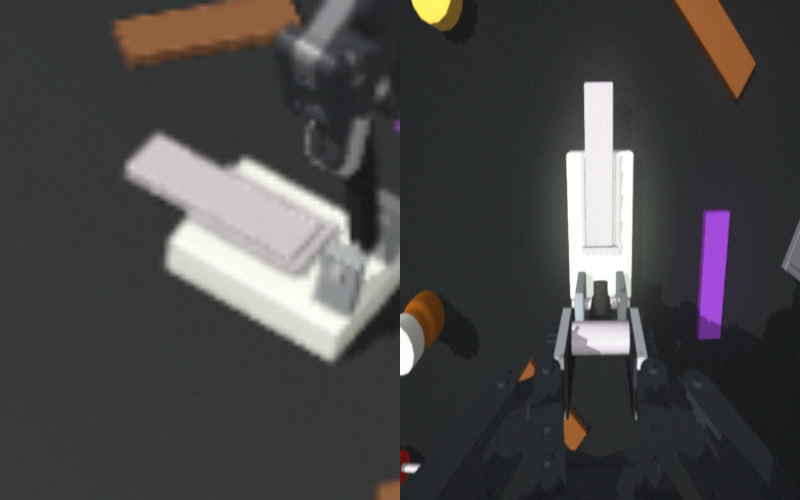

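Request:
{"name": "jog_arm", "arguments": {"deltas": [[0, 0, 0, 0, 0, 0, 0.7], [0, 0, 0, 0, 0, 0, 1], [0, 0, 0, 0, 0, 0, 1], [0, 0, 0, 0, 0, 0, 1], [0, 0, 0, 0, 0, -2, 1], [0, 0, 0, 0, 0, -2, 1], [0, 0, 0, 0, 0, -1, 1], [0, 0, 0, 2, 0, 0, 1], [0, 0, 0, 2, 0, 0, 1], [0, 0, 0, 2, 0, 0, 1], [0, 0, 0, 2, 0, 0, 1], [0, 0, 0, 0, 0, 0, 1]]}}

```text
t: 6.02
tool_pos: [0.4901, 0.3131, 0.1728]
tool_rot: [0.278, -3.127, 0.001]
contact_force: [0.5, 0.2, 0.4]
opening: 0.0853
```

Request:
{"name": "jog_arm", "arguments": {"deltas": [[0, 0, 0, 0, 0, 0, 1], [0, 0, 0, 0, 0, 0, 1]]}}

```text
t: 6.18
tool_pos: [0.4934, 0.3137, 0.1738]
tool_rot: [-0.276, 3.128, 0.0]
contact_force: [0.7, 1.0, -0.1]
opening: 0.0857
```

Run:
```python
from h import *
C,p,d=snap('wrist','w2')
K,ds,Rw,o=C
m=cv2.inRange(cv2.cvtColor(p,cv2.COLOR_RGB2GRAY),150,255)
for c in blobs(m,500):
    print(cv2.boundingRect(c),cv2.contourArea(c))
c=max([c for c in blobs(m,500)],key=cv2.contourArea);x,y,w,h=cv2.boundingRect(c)
row=lambda v:np.flatnonzero(m[v,x:x+w])[[0,-1]]+x
e=np.array([[*row(v)] for v in range(y+6,y+40,6)]);print(e.tolist(),y)
a=ray(C,[[e[0].mean(),y],[e[0].mean(),y+6],[e[-1].mean(),y+36]],.028);print(a)
L=ray(C,[[e[0][0],y+6],[e[-1][0],y+36]],.028);dd=L[1]-L[0];print('yawL',np.arctan2(dd[1],dd[0]),'width',np.linalg.norm(np.diff(ray(C,[[e[2][0],y+18],[e[2][1],y+18]],.028),axis=0)))
w=np.array([np.cos(.175),np.sin(.175)]);g=a[:,:2].mean(0)
f=a[0,:2];g=f+.017*w;g=g
print('grip',g);plan([*g,.041],.175+np.pi/2)
```

```text
(291, 389, 64, 22) 1269.0
(57, 359, 42, 35) 929.5
(144, 311, 50, 68) 864.0
(447, 310, 52, 70) 919.5
(281, 202, 82, 161) 9276.0
(91, 103, 55, 56) 2328.0
[[303, 337], [303, 337], [303, 337], [303, 337], [303, 337], [303, 337]] 202
[[0.47449736 0.31024246 0.028     ]
 [0.47864684 0.3109804  0.028     ]
 [0.49998074 0.31477431 0.028     ]]
yawL 0.163094915263569 width 0.023656976646687092
grip [0.49123771 0.3132023 ]
turn [0.0001 0.001  0.0008] shift cm [ 2.500e-01 -1.000e-02  1.328e+01] rows turn 0.0 shift 3.3 q6 -1.31
```

View pics/w2.png

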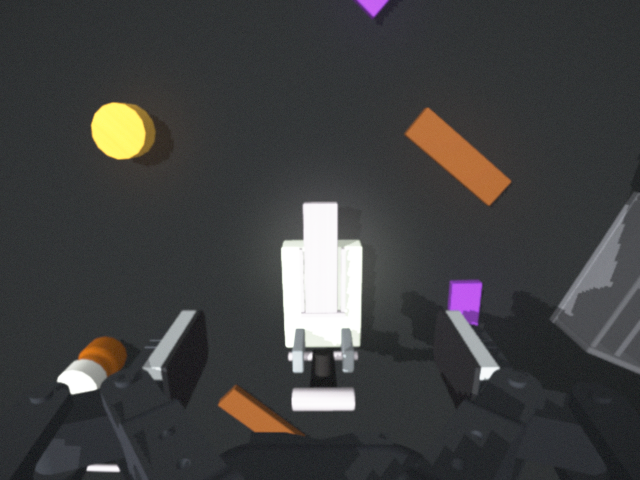

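Request:
{"name": "jog_arm", "arguments": {"deltas": [[0, 0, 0, 0.3, 0, 2, 1], [0, 0, 0, 0, 0, 2, 1], [0, 0, 0, 0, 0, 2, 0.8], [0, 0, 0, 0, 0, 2, 0.7], [0, 0, 0, 0, 0, 2, 0.6], [0, 0, 0, 0, 0, 2, 0.5], [0, 0, 0, 0, 0, 1.3, 0.4], [0, 0, 0, 0, 0, 0, 0.4], [0, 0, 0, 0, 0, 0, 0.3], [0, 0, 0, 0, 0, 0, 0.2], [0, 0, 0, 0, 0, 0, 0.1], [0, 0, 0, 0, 0, 0, 0]], "grip_force": 50}}

```text
t: 7.23
tool_pos: [0.4907, 0.3136, 0.0418]
tool_rot: [-0.276, 3.127, 0.001]
contact_force: [0.2, 1.0, -0.8]
opening: 0.0221
```

Request:
{"name": "jog_arm", "arguments": {"deltas": [[0, 0, 0, 0, 0, 0, 0], [0, 0, 0, 0, 0, 0, 0], [0, 0, 0, 0, 0, 0, 0]]}}

```text
t: 7.48
tool_pos: [0.49, 0.3132, 0.0407]
tool_rot: [-0.276, 3.129, 0.0]
contact_force: [0.7, 0.1, -1.1]
opening: 0.0224
```

Run:
```python
from h import *
_,p,_=snap('scene');_,w,_=snap('wrist')
b=cv2.resize(p[150:250,380:500],(600,500))
cv2.imwrite('pics/c2.png',np.hstack([b[:,:400],cv2.resize(w,(400,500))])[:,:,::-1])
```

```text
(no output)
```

View pics/c2.png

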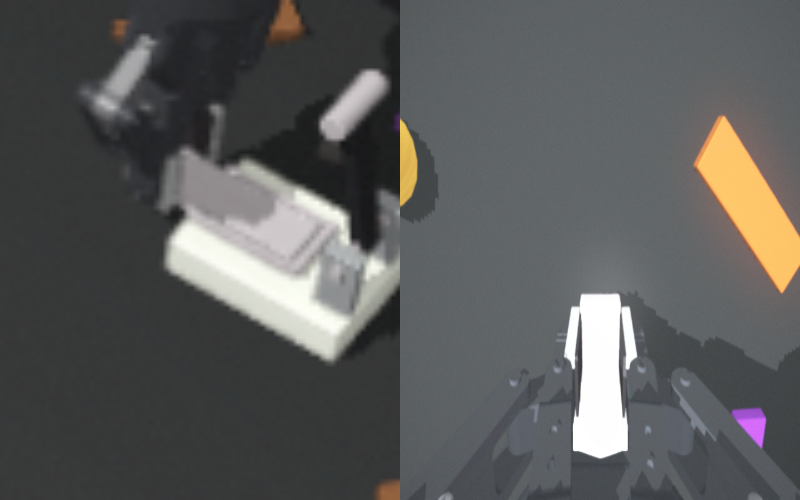

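The coupon is gripped and the bar is up. Next I slide it out low, then lift.

Request:
{"name": "jog_arm", "arguments": {"deltas": [[0, 0, 0, 0.5, 0, 0, 0], [0, 0, 0, 1, 0, 0, 0], [0, 0, 0, 1, 0, 0, 0], [0, 0, 0, 1, 0, 0, 0], [0, 0, 0, 1, 0, 0, 0], [0, 0, 0, 1, 0, 0, 0], [0, 0, 0, 1, 0, 0, 0], [0, 0, 0, 1, 0, 0, 0], [0, 0, 0, 0.5, 0, 0, 0], [0, 0, 0, 0, 0, 0, 0], [0, 0, 0, 0, 0, 0, 0], [0, 0, 0, 0, 0, 0, 0]]}}

```text
t: 8.58
tool_pos: [0.4115, 0.2993, 0.0407]
tool_rot: [-0.276, 3.129, 0.0]
contact_force: [0.5, 0.3, -1.5]
opening: 0.0226
```

Request:
{"name": "jog_arm", "arguments": {"deltas": [[0, 0, 0, 0, 0, -2, 0], [0, 0, 0, 0, 0, -2, 0], [0, 0, 0, 0, 0, -2, 0], [0, 0, 0, 0, 0, -2, 0], [0, 0, 0, 0, 0, -2, 0], [0, 0, 0, 0, 0, 0, 0], [0, 0, 0, 0, 0, 0, 0]]}}

```text
t: 9.17
tool_pos: [0.4123, 0.2996, 0.1416]
tool_rot: [-0.276, 3.126, 0.002]
contact_force: [0.1, -0.2, -1.6]
opening: 0.0222
```

Run:
```python
from h import *
# tray estimate
y=.18;u=np.array([np.cos(y),np.sin(y)]);g=np.array([.5644,-.0293])-(.038+.025)*u
print(g);plan([*g,.16],y+np.pi/2)
```

```text
[ 0.50241785 -0.04057886]
turn [ 0.0009  0.0031 -0.0041] shift cm [ -2.77 -35.08  -1.84] rows turn 0.0 shift 8.8 q6 -1.26
```

Request:
{"name": "jog_arm", "arguments": {"deltas": [[0, 0, 0, -0.2, -2.9, -0.15, 0], [0, 0, 0, -0.2, -2.9, -0.15, 0], [0, 0, 0, -0.2, -2.9, -0.15, 0], [0, 0, 0, -0.2, -2.9, -0.15, 0], [0, 0, 0, -0.2, -2.9, -0.15, 0], [0, 0, 0, -0.2, -2.9, -0.15, 0], [0, 0, 0, -0.2, -2.9, -0.15, 0], [0, 0, 0, -0.2, -2.9, -0.15, 0], [0, 0, 0, -0.3, -2.9, -0.15, 0], [0, 0, 0, -0.3, -3, -0.15, 0], [0, 0, 0, -0.3, -3, -0.15, 0], [0, 0, 0, -0.3, -3, -0.15, 0]]}}

```text
t: 10.17
tool_pos: [0.4994, -0.0429, 0.1561]
tool_rot: [0.276, -3.126, -0.002]
contact_force: [-0.2, 0.7, -2.1]
opening: 0.0226
```

Request:
{"name": "jog_arm", "arguments": {"deltas": [[0, 0, 0, 0, 0, 0, 0], [0, 0, 0, 0, 0, 0, 0], [0, 0, 0, 0, 0, 0, 0], [0, 0, 0, 0, 0, 0, 0]]}}

```text
t: 10.5
tool_pos: [0.4994, -0.0406, 0.1571]
tool_rot: [0.278, -3.127, -0.002]
contact_force: [-0.3, 0.5, -1.2]
opening: 0.0222
```

Run:
```python
from h import *
C,p,d=snap('wrist','w3');_,s,_=snap('scene')
o=ctrl.get_obs();print(o['tool_pos'])
y=.18;u=np.array([np.cos(y),np.sin(y),0]);v=np.array([-u[1],u[0],0]);c=np.array([.5644,-.0293,.01])
P=[c+a*u+b*v for a,b in((-.095,-.043),(-.095,.043),(.095,.043),(.095,-.043),(.017,-.043),(.017,.043))]
q=p.copy()
for t in proj(C,P): cv2.circle(q,tuple(int(k) for k in t),4,(0,255,0),1)
cv2.imwrite('pics/w3.png',q[:,:,::-1])
```

```text
[ 0.49969732 -0.04047027  0.15769759]
```

View pics/w3.png

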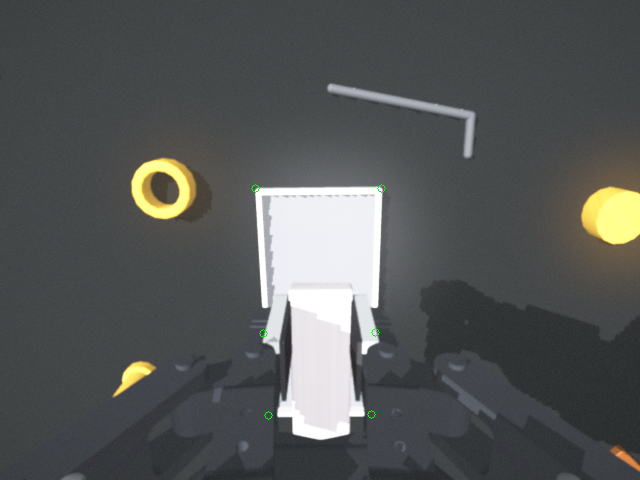

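Request:
{"name": "jog_arm", "arguments": {"deltas": [[0, 0, 0, -0.2, 0, 2, 0], [0, 0, 0, 0, 0, 2, 0], [0, 0, 0, 0, 0, 2, 0], [0, 0, 0, 0, 0, 2, 0], [0, 0, 0, 0, 0, 2, 0], [0, 0, 0, 0, 0, 1.5, 0], [0, 0, 0, 0, 0, 0.8, 0], [0, 0, 0, 0, 0, 0.4, 0], [0, 0, 0, 0, 0, 0, 0], [0, 0, 0, 0, 0, 0, 0]]}}

```text
t: 11.43
tool_pos: [0.5028, -0.0411, 0.0322]
tool_rot: [-0.277, 3.128, -0.001]
contact_force: [-0.7, -0.6, -1.3]
opening: 0.022
```

Request:
{"name": "jog_arm", "arguments": {"deltas": [[0, 0, 0, 0, 0, 0.2, 0], [0, 0, 0, 0, 0, 0, 0], [0, 0, 0, 0, 0, 0, 0]]}}

```text
t: 11.68
tool_pos: [0.5027, -0.0413, 0.0302]
tool_rot: [-0.276, 3.128, -0.001]
contact_force: [0.5, -0.2, -1.6]
opening: 0.0223
```

Request:
{"name": "jog_arm", "arguments": {"deltas": [[0, 0, 0, 0, 0, 0.1, 0], [0, 0, 0, 0, 0, 0, 0], [0, 0, 0, 0, 0, 0, 0]]}}

```text
t: 11.93
tool_pos: [0.5022, -0.0412, 0.0285]
tool_rot: [-0.276, 3.129, -0.0]
contact_force: [0.4, -0.1, -1.2]
opening: 0.0226
```

Request:
{"name": "jog_arm", "arguments": {"deltas": [[0, 0, 0, 0, 0, 0.2, 0], [0, 0, 0, 0, 0, 0, 0], [0, 0, 0, 0, 0, 0, 0]]}}

```text
t: 12.18
tool_pos: [0.502, -0.0411, 0.0261]
tool_rot: [0.276, -3.129, -0.0]
contact_force: [-0.1, 0.2, -1.0]
opening: 0.0218
```

Request:
{"name": "jog_arm", "arguments": {"deltas": [[0, 0, 0, 0, 0, 0.15, 0], [0, 0, 0, 0, 0, 0, 0], [0, 0, 0, 0, 0, 0, 0]]}}

```text
t: 12.43
tool_pos: [0.5024, -0.0412, 0.0252]
tool_rot: [-0.276, 3.129, -0.0]
contact_force: [-0.7, 0.6, 1.2]
opening: 0.0227
```

Request:
{"name": "jog_arm", "arguments": {"deltas": [[0, 0, 0, 0, 0, 0.1, 0], [0, 0, 0, 0, 0, 0, 0], [0, 0, 0, 0, 0, 0, 0]]}}

```text
t: 12.68
tool_pos: [0.5025, -0.0412, 0.0252]
tool_rot: [0.277, -3.129, -0.0]
contact_force: [-5.1, 0.5, 9.1]
opening: 0.0225
```

Request:
{"name": "jog_arm", "arguments": {"deltas": [[0, 0, 0, 0, 0, 0, 0.35], [0, 0, 0, 0, 0, 0, 0.42], [0, 0, 0, 0, 0, 0, 0.42], [0, 0, 0, 0, 0, 0, 0.42], [0, 0, 0, 0, 0, -1, 0.42], [0, 0, 0, 0, 0, -2, 0.42], [0, 0, 0, 0, 0, -3, 0.6], [0, 0, 0, 0, 0, -3, 1], [0, 0, 0, 0, 0, -3, 1], [0, 0, 0, 0, 0, 0, 1], [0, 0, 0, 0, 0, 0, 1]]}}

```text
t: 13.6
tool_pos: [0.5037, -0.0415, 0.1469]
tool_rot: [-0.276, 3.124, -0.003]
contact_force: [-0.6, -0.4, -0.0]
opening: 0.085
```

Run:
```python
from h import *
C,p,d=snap('wrist','w4')
print(ctrl.get_obs()['tool_pos'])
plan([.653,-.163,.17])
```

```text
[ 0.50236714 -0.04119576  0.14470526]
turn [-0.0005  0.0013  0.    ] shift cm [-12.69 -14.63  -2.53] rows turn 0.0 shift 4.9 q6 -1.98
```

View pics/w4.png

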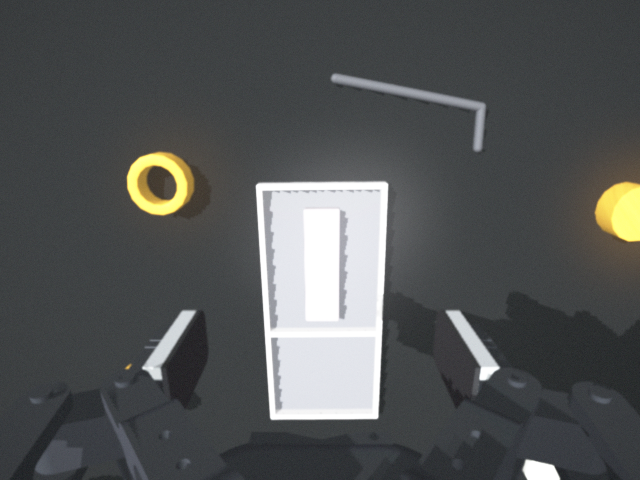

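Request:
{"name": "jog_arm", "arguments": {"deltas": [[0, 0, 0, -1.6, -1.8, -0.3, 1], [0, 0, 0, -1.6, -1.8, -0.3, 1], [0, 0, 0, -1.6, -1.8, -0.3, 1], [0, 0, 0, -1.6, -1.8, -0.3, 1], [0, 0, 0, -1.6, -1.8, -0.3, 1], [0, 0, 0, -1.6, -1.8, -0.3, 1], [0, 0, 0, -1.6, -1.8, -0.4, 1], [0, 0, 0, -1.5, -2, -0.3, 1], [0, 0, 0, 0, 0, 0, 1], [0, 0, 0, 0, 0, 0, 1], [0, 0, 0, 0, 0, 0, 1]]}}

```text
t: 14.57
tool_pos: [0.6515, -0.162, 0.1666]
tool_rot: [0.276, -3.126, -0.003]
contact_force: [-0.9, 0.0, -0.3]
opening: 0.0853
```

```bash
cat >> h.py <<'E'
def brass(ztop,z,dst=.06):
    """top-face centre of the brass thing nearest the TCP in the wrist view; plan to TCP height z"""
    o=ctrl.get_obs();C,p,d=snap('wrist');hsv=cv2.cvtColor(p,cv2.COLOR_RGB2HSV)
    m=cv2.inRange(hsv,(14,110,90),(34,255,255))
    t=proj(C,[[*o['tool_pos'][:2],ztop]])[0]
    c=min(blobs(m,300),key=lambda c:np.hypot(*(np.array(cv2.minEnclosingCircle(c)[0])-t)))
    K,ds,Rw,oo=C
    msk=np.zeros(m.shape,np.uint8);cv2.drawContours(msk,[c],-1,255,-1)
    vv,uu=np.nonzero(msk);n=cv2.undistortPoints(np.c_[uu,vv].astype(float).reshape(-1,1,2),K,ds)[:,0]
    P=(np.c_[n,np.ones(len(n))]*d[vv,uu][:,None])@Rw.T+oo
    zt=np.percentile(P[:,2],97);k=P[:,2]>zt-.006
    top=np.zeros(m.shape,np.uint8);top[vv[k],uu[k]]=255
    b=max(blobs(top,50),key=cv2.contourArea);(u,v),r=cv2.minEnclosingCircle(b)
    e=ray(C,[[u,v],[u+r,v],[u-r,v]],ztop);print('blob',cv2.boundingRect(c),'top px',(u,v,r),'depth ztop',zt,'xy',e[0].round(4),'dia',np.linalg.norm(e[1]-e[2]).round(4))
    plan([*e[0][:2],z]);return p
E
python3 - <<'E'
from h import *
p=brass(.05,.052);cv2.imwrite('pics/w5.png',p[:,:,::-1])
E
```

```text
blob (296, 206, 43, 58) top px (316.9414978027344, 244.6854248046875, 17.43661117553711) depth ztop 0.05011789169628706 xy [ 0.6531 -0.1634  0.05  ] dia 0.022
turn [ 0.0019 -0.0029  0.    ] shift cm [-0.14 -0.19 11.5 ] rows turn 0.0 shift 2.9 q6 -2.1
```

View pics/w5.png

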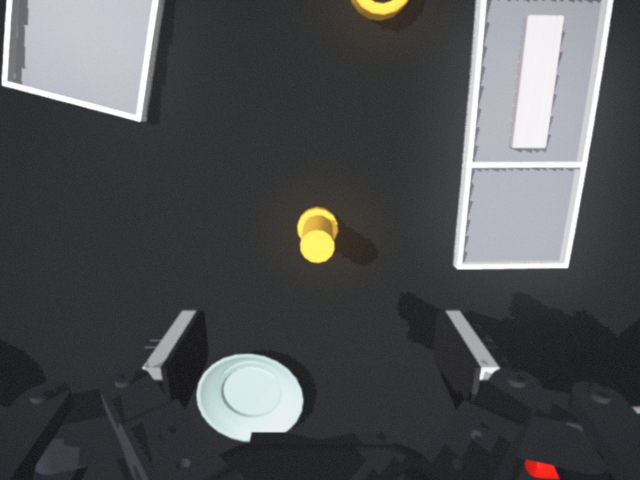

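Request:
{"name": "jog_arm", "arguments": {"deltas": [[0, 0, 0, -0.15, -0.2, 2, 1], [0, 0, 0, 0, 0, 2, 1], [0, 0, 0, 0, 0, 2, 1], [0, 0, 0, 0, 0, 2, 1], [0, 0, 0, 0, 0, 2, 0.8], [0, 0, 0, 0, 0, 1.6, 0.6], [0, 0, 0, 0, 0, 0.6, 0.5], [0, 0, 0, 0, 0, 0, 0.4], [0, 0, 0, 0, 0, 0, 0.3], [0, 0, 0, 0, 0, 0, 0.2], [0, 0, 0, 0, 0, 0, 0.1], [0, 0, 0, 0, 0, 0, 0]], "grip_force": 50}}

```text
t: 15.62
tool_pos: [0.6553, -0.1646, 0.0481]
tool_rot: [-0.276, 3.128, -0.001]
contact_force: [-0.6, 0.0, 1.4]
opening: 0.0193
```

Request:
{"name": "jog_arm", "arguments": {"deltas": [[0, 0, 0, 0, 0, 0, 0], [0, 0, 0, 0, 0, 0, 0], [0, 0, 0, 0, 0, 0, 0], [0, 0, 0, 0, 0, -1, 0], [0, 0, 0, 0, 0, -2, 0], [0, 0, 0, 0, 0, -2, 0], [0, 0, 0, 0, 0, -1, 0], [0, 0, 0, 0, 0, 0, 0], [0, 0, 0, 0, 0, 0, 0]]}}

```text
t: 16.37
tool_pos: [0.6548, -0.1644, 0.1074]
tool_rot: [-0.276, 3.128, -0.001]
contact_force: [0.7, 0.3, -1.3]
opening: 0.02
```

Run:
```python
from h import *
y=.18;u=np.array([np.cos(y),np.sin(y)]);g=np.array([.5644,-.0293])+.055*u
print(g);plan([*g,.10],y+np.pi/2)
```

```text
[ 0.6185114  -0.01945337]
turn [-0.0006  0.0009 -0.0038] shift cm [ 0.98 14.92  0.74] rows turn 0.0 shift 3.7 q6 -2.1
```

Request:
{"name": "jog_arm", "arguments": {"deltas": [[0, 0, 0, 0.1, 1.5, 0, 0], [0, 0, 0, 0.1, 2, 0, 0], [0, 0, 0, 0.1, 2, 0, 0], [0, 0, 0, 0.1, 2, 0, 0], [0, 0, 0, 0.2, 2, 0, 0], [0, 0, 0, 0.2, 2, 0, 0], [0, 0, 0, 0.1, 2, 0, 0], [0, 0, 0, 0.1, 1.4, 0, 0], [0, 0, 0, 0, 0, 0, 0], [0, 0, 0, 0, 0, 0, 0], [0, 0, 0, 0, 0, 0, 0]]}}

```text
t: 17.28
tool_pos: [0.6185, -0.0197, 0.1063]
tool_rot: [0.276, -3.129, 0.0]
contact_force: [-0.0, 0.1, -1.6]
opening: 0.0195
```

Request:
{"name": "jog_arm", "arguments": {"deltas": [[0, 0, 0, 0, 0, 1.5, 0], [0, 0, 0, 0, 0, 1.5, 0], [0, 0, 0, 0, 0, 1.2, 0], [0, 0, 0, 0, 0, 0.7, 0], [0, 0, 0, 0, 0, 0.2, 0], [0, 0, 0, 0, 0, 0, 0], [0, 0, 0, 0, 0, 0, 0], [0, 0, 0, 0, 0, 0, 0]]}}

```text
t: 17.95
tool_pos: [0.6195, -0.0196, 0.057]
tool_rot: [-0.276, 3.128, -0.001]
contact_force: [-0.7, -0.2, -1.0]
opening: 0.0199
```

Request:
{"name": "jog_arm", "arguments": {"deltas": [[0, 0, 0, 0, 0, 0.2, 0], [0, 0, 0, 0, 0, 0, 0], [0, 0, 0, 0, 0, 0, 0]]}}

```text
t: 18.2
tool_pos: [0.6188, -0.0194, 0.0542]
tool_rot: [-0.276, 3.129, -0.0]
contact_force: [0.1, 0.6, -2.1]
opening: 0.0195
```

Request:
{"name": "jog_arm", "arguments": {"deltas": [[0, 0, 0, 0, 0, 0.25, 0], [0, 0, 0, 0, 0, 0, 0], [0, 0, 0, 0, 0, 0, 0]]}}

```text
t: 18.45
tool_pos: [0.6186, -0.0194, 0.0513]
tool_rot: [0.276, -3.129, -0.0]
contact_force: [0.9, -0.4, -1.6]
opening: 0.0196
```

Request:
{"name": "jog_arm", "arguments": {"deltas": [[0, 0, 0, 0, 0, 0.15, 0], [0, 0, 0, 0, 0, 0, 0], [0, 0, 0, 0, 0, 0, 0]]}}

```text
t: 18.7
tool_pos: [0.6189, -0.0194, 0.0511]
tool_rot: [0.277, -3.129, -0.0]
contact_force: [-3.1, 1.2, 5.2]
opening: 0.0197
```

Request:
{"name": "jog_arm", "arguments": {"deltas": [[0, 0, 0, 0, 0, 0.1, 0], [0, 0, 0, 0, 0, 0, 0], [0, 0, 0, 0, 0, 0, 0]]}}

```text
t: 18.95
tool_pos: [0.6191, -0.0193, 0.0511]
tool_rot: [0.277, -3.129, -0.0]
contact_force: [-5.4, 1.1, 10.0]
opening: 0.0196
```

Request:
{"name": "jog_arm", "arguments": {"deltas": [[0, 0, 0, 0, 0, 0, 0.4], [0, 0, 0, 0, 0, 0, 0.6], [0, 0, 0, 0, 0, 0, 0.7], [0, 0, 0, 0, 0, 0, 0.7], [0, 0, 0, 0, 0, -2, 0.8], [0, 0, 0, 0, 0, -3, 1], [0, 0, 0, 0, 0, -3, 1], [0, 0, 0, 0, 0, -3, 1], [0, 0, 0, 0, 0, 0, 1], [0, 0, 0, 0, 0, 0, 1]]}}

```text
t: 19.78
tool_pos: [0.6203, -0.0197, 0.1617]
tool_rot: [-0.276, 3.124, -0.002]
contact_force: [0.2, -0.0, -0.4]
opening: 0.0851
```

Run:
```python
from h import *
brass(.053,.1)
plan([.491,-.153,.15],-.10+np.pi/2)
```

```text
blob (303, 202, 40, 56) top px (322.7037048339844, 239.9629669189453, 17.76127815246582) depth ztop 0.053253788593748276 xy [ 0.6168 -0.0188  0.053 ] dia 0.0216
turn [-0.0003  0.001   0.    ] shift cm [0.19 0.1  5.93] rows turn 0.0 shift 1.5 q6 -1.9
turn [-2.000e-04  1.100e-03  2.762e-01] shift cm [ 11.39 -14.56   0.93] rows turn 2.3 shift 4.6 q6 -1.9
```

Request:
{"name": "jog_arm", "arguments": {"deltas": [[0, 0, 0.092, 0, 0, 0, 1], [0, 0, 0.092, 0, 0, 0, 1], [0, 0, 0.092, 0, 0, 0, 1], [0, 0, 0, 1.6, -2, 0, 1], [0, 0, 0, 1.6, -2.1, 0, 1], [0, 0, 0, 1.6, -2.1, 0, 1], [0, 0, 0, 1.6, -2.1, 0.2, 1], [0, 0, 0, 1.6, -2.1, 0.2, 1], [0, 0, 0, 1.7, -2.1, 0.2, 1], [0, 0, 0, 1.7, -2.1, 0.2, 1], [0, 0, 0, 0, 0, 0, 1], [0, 0, 0, 0, 0, 0, 1]]}}

```text
t: 20.83
tool_pos: [0.4888, -0.1534, 0.1485]
tool_rot: [-0.16, -3.134, -0.003]
contact_force: [0.2, -0.0, 0.4]
opening: 0.0852
```

Run:
```python
from h import *
brass(.016,.027)
```

```text
blob (292, 203, 61, 62) top px (322.0075378417969, 234.560302734375, 29.330524444580078) depth ztop 0.016101540672728645 xy [ 0.4884 -0.1517  0.016 ] dia 0.0392
turn [ 0.0014 -0.0026  0.    ] shift cm [ 0.15  0.12 12.21] rows turn 0.0 shift 3.1 q6 -1.92
```

Request:
{"name": "jog_arm", "arguments": {"deltas": [[0, 0, 0, 0.15, 0.1, 2, 1], [0, 0, 0, 0, 0, 2, 1], [0, 0, 0, 0, 0, 2, 1], [0, 0, 0, 0, 0, 2, 1], [0, 0, 0, 0, 0, 2, 1], [0, 0, 0, 0, 0, 1.5, 0.8], [0, 0, 0, 0, 0, 0.7, 0.7], [0, 0, 0, 0, 0, 0, 0.6], [0, 0, 0, 0, 0, 0, 0.5], [0, 0, 0, 0, 0, 0, 0.4], [0, 0, 0, 0, 0, 0, 0.3], [0, 0, 0, 0, 0, 0, 0.2]], "grip_force": 40}}

```text
t: 21.88
tool_pos: [0.49, -0.1524, 0.0299]
tool_rot: [0.156, 3.136, -0.001]
contact_force: [0.5, 1.0, -0.8]
opening: 0.0376
```

Request:
{"name": "jog_arm", "arguments": {"deltas": [[0, 0, 0, 0, 0, 0, 0.1], [0, 0, 0, 0, 0, 0, 0], [0, 0, 0, 0, 0, 0, 0], [0, 0, 0, 0, 0, 0, 0], [0, 0, 0, 0, 0, -2, 0], [0, 0, 0, 0, 0, -3, 0], [0, 0, 0, 0, 0, -3, 0], [0, 0, 0, 0, 0, -3, 0], [0, 0, 0, 0, 0, 0, 0], [0, 0, 0, 0, 0, 0, 0]]}}

```text
t: 22.72
tool_pos: [0.4905, -0.1528, 0.1411]
tool_rot: [0.156, 3.133, -0.003]
contact_force: [-0.0, -0.1, -1.7]
opening: 0.0378
```

Run:
```python
from h import *
y=-.10;u=np.array([np.cos(y),np.sin(y)]);g=np.array([.5103,-.336])-.042*u
print(g);plan([*g,.14],y+np.pi/2)
```

```text
[ 0.46850983 -0.331807  ]
turn [-0.0017  0.0043  0.0002] shift cm [  0.4  -18.03   0.11] rows turn 0.0 shift 4.5 q6 -1.92
```

Request:
{"name": "jog_arm", "arguments": {"deltas": [[0, 0, 0, 0, -1.5, 0, 0], [0, 0, 0, 0.1, -2, 0, 0], [0, 0, 0, 0, -2, 0, 0], [0, 0, 0, 0.1, -2.5, 0, 0], [0, 0, 0, 0, -2.5, 0, 0], [0, 0, 0, 0.1, -2.5, 0, 0], [0, 0, 0, 0, -2, 0, 0], [0, 0, 0, 0.1, -2, 0, 0], [0, 0, 0, 0, -1, 0, 0], [0, 0, 0, 0, 0, 0, 0], [0, 0, 0, 0, 0, 0, 0], [0, 0, 0, 0, 0, 0, 0]]}}

```text
t: 23.72
tool_pos: [0.4671, -0.3296, 0.1379]
tool_rot: [-0.156, -3.136, -0.003]
contact_force: [0.5, 0.4, -0.4]
opening: 0.0376
```

Run:
```python
from h import *
C,p,d=snap('wrist');o=ctrl.get_obs();print(o['tool_pos'])
y=-.10;u=np.array([np.cos(y),np.sin(y),0]);v=np.array([-u[1],u[0],0]);c=np.array([.5103,-.336,.01])
P=[c+a*u+b*v for a,b in((-.085,-.048),(-.085,.048),(.085,.048),(.085,-.048),(0,-.048),(0,.048))]+[c-.042*u+[0,0,.015],c-.042*u-[0,0,.007]]
q=p.copy()
for t in proj(C,P): print(t.round());cv2.circle(q,tuple(int(k) for k in t),4,(0,255,0),1)
cv2.imwrite('pics/w6.png',q[:,:,::-1])
```

```text
[ 0.46731378 -0.32957848  0.13818426]
[240. 174.]
[393. 174.]
[380. 399.]
[254. 399.]
[247. 297.]
[386. 297.]
[316. 247.]
[316. 236.]
```

View pics/w6.png

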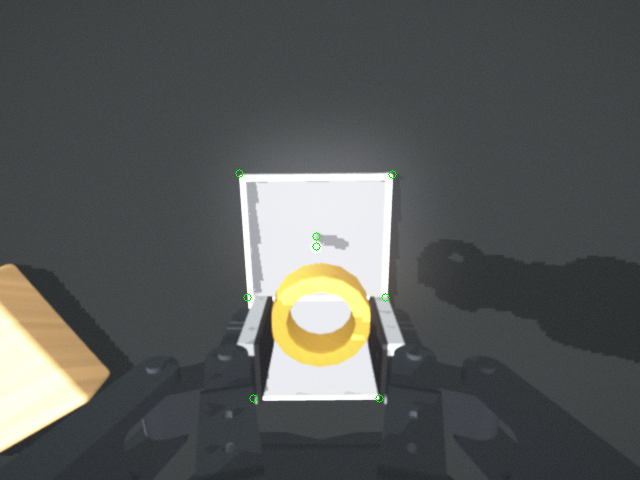

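Request:
{"name": "jog_arm", "arguments": {"deltas": [[0, 0, 0, -0.15, -0.2, 1, 0], [0, 0, 0, 0, 0, 2, 0], [0, 0, 0, 0, 0, 2, 0], [0, 0, 0, 0, 0, 1.5, 0], [0, 0, 0, 0, 0, 1, 0], [0, 0, 0, 0, 0, 1, 0], [0, 0, 0, 0, 0, 0.8, 0], [0, 0, 0, 0, 0, 0.6, 0], [0, 0, 0, 0, 0, 0.3, 0], [0, 0, 0, 0, 0, 0, 0], [0, 0, 0, 0, 0, 0, 0]]}}

```text
t: 24.68
tool_pos: [0.469, -0.3333, 0.0374]
tool_rot: [0.157, 3.137, -0.001]
contact_force: [0.4, -0.3, -1.0]
opening: 0.0376
```

Request:
{"name": "jog_arm", "arguments": {"deltas": [[0, 0, 0, 0, 0, 0.2, 0], [0, 0, 0, 0, 0, 0, 0], [0, 0, 0, 0, 0, 0, 0]]}}

```text
t: 24.93
tool_pos: [0.4689, -0.3332, 0.0353]
tool_rot: [0.157, 3.137, -0.001]
contact_force: [-1.1, -0.2, -0.8]
opening: 0.0382
```

Request:
{"name": "jog_arm", "arguments": {"deltas": [[0, 0, 0, 0, 0, 0.15, 0], [0, 0, 0, 0, 0, 0, 0], [0, 0, 0, 0, 0, 0, 0]]}}

```text
t: 25.18
tool_pos: [0.4686, -0.333, 0.0334]
tool_rot: [-0.157, -3.138, -0.0]
contact_force: [-1.2, -0.2, -1.0]
opening: 0.0378
```

Request:
{"name": "jog_arm", "arguments": {"deltas": [[0, 0, 0, 0, 0, 0.15, 0], [0, 0, 0, 0, 0, 0, 0], [0, 0, 0, 0, 0, 0, 0]]}}

```text
t: 25.43
tool_pos: [0.4689, -0.3332, 0.0326]
tool_rot: [0.157, 3.137, -0.0]
contact_force: [-2.7, 0.9, 4.6]
opening: 0.038
```

Request:
{"name": "jog_arm", "arguments": {"deltas": [[0, 0, 0, 0, 0, 0.1, 0], [0, 0, 0, 0, 0, 0, 0], [0, 0, 0, 0, 0, 0, 0]]}}

```text
t: 25.68
tool_pos: [0.469, -0.3333, 0.0325]
tool_rot: [-0.156, -3.137, -0.0]
contact_force: [-5.0, 3.6, 10.3]
opening: 0.0376
```

Request:
{"name": "jog_arm", "arguments": {"deltas": [[0, 0, 0, 0, 0, 0.1, 0], [0, 0, 0, 0, 0, 0, 0], [0, 0, 0, 0, 0, 0, 0]]}}

```text
t: 25.93
tool_pos: [0.469, -0.3333, 0.0324]
tool_rot: [-0.156, -3.137, -0.001]
contact_force: [-7.1, 5.6, 17.1]
opening: 0.038
```

Request:
{"name": "jog_arm", "arguments": {"deltas": [[0, 0, 0, 0, 0, -0.1, 0.5], [0, 0, 0, 0, 0, 0, 0.58], [0, 0, 0, 0, 0, 0, 0.58], [0, 0, 0, 0, 0, 0, 0.58], [0, 0, 0, 0, 0, -1, 0.58], [0, 0, 0, 0, 0, -2, 0.6], [0, 0, 0, 0, 0, -3, 0.8], [0, 0, 0, 0, 0, -3, 1], [0, 0, 0, 0, 0, -3, 1], [0, 0, 0, 0, 0, 0, 1], [0, 0, 0, 0, 0, 0, 1]]}}

```text
t: 26.85
tool_pos: [0.47, -0.3342, 0.1543]
tool_rot: [0.156, 3.133, -0.006]
contact_force: [-0.7, -0.3, -0.3]
opening: 0.0853
```

Run:
```python
from h import *
p=brass(.019,.03)
plan([.453,.163,.15],-.10+np.pi/2)
```

```text
blob (295, 199, 57, 58) top px (322.90740966796875, 230.5370330810547, 28.207014083862305) depth ztop 0.02368468119923863 xy [ 0.4687 -0.3325  0.019 ] dia 0.038
turn [-0.001   0.0014  0.    ] shift cm [ 0.04  0.07 12.19] rows turn 0.0 shift 3.0 q6 -2.22
turn [-0.001   0.0014  0.0002] shift cm [ 6.54 49.22  0.19] rows turn 0.0 shift 12.4 q6 -2.22
```

Request:
{"name": "jog_arm", "arguments": {"deltas": [[0, 0, 0, 0.3, 1.5, 0, 1], [0, 0, 0, 0.3, 2.5, 0, 1], [0, 0, 0, 0.3, 2.5, 0, 1], [0, 0, 0, 0.3, 2.5, 0, 1], [0, 0, 0, 0.3, 2.5, 0, 1], [0, 0, 0, 0.3, 2.5, 0, 1], [0, 0, 0, 0.3, 2.5, 0, 1], [0, 0, 0, 0.3, 2.5, 0, 1], [0, 0, 0, 0.3, 2.5, 0, 1], [0, 0, 0, 0.3, 2.5, 0, 1], [0, 0, 0, 0.3, 2.5, 0, 1], [0, 0, 0, 0.3, 2.5, 0, 1]]}}

```text
t: 27.9
tool_pos: [0.4597, -0.0387, 0.1486]
tool_rot: [-0.156, -3.134, -0.002]
contact_force: [0.3, 0.9, -0.6]
opening: 0.0855
```

Request:
{"name": "jog_arm", "arguments": {"deltas": [[0, 0, 0, 0.3, 2.5, 0, 1], [0, 0, 0, 0.3, 2.5, 0, 1], [0, 0, 0, 0.3, 2.5, 0, 1], [0, 0, 0, 0.3, 2.5, 0, 1], [0, 0, 0, 0.4, 2.5, 0, 1], [0, 0, 0, 0.4, 2.5, 0, 1], [0, 0, 0, 0.4, 2.5, 0, 1], [0, 0, 0, 0.4, 2.5, 0, 1], [0, 0, 0, 0, 0, 0, 1], [0, 0, 0, 0, 0, 0, 1], [0, 0, 0, 0, 0, 0, 1]]}}

```text
t: 28.82
tool_pos: [0.4525, 0.1608, 0.1494]
tool_rot: [-0.156, -3.135, 0.001]
contact_force: [0.0, -0.0, 0.5]
opening: 0.0854
```

Run:
```python
from h import *
p=brass(.018,.029)
```

```text
blob (298, 201, 62, 61) top px (326.9413757324219, 232.6448211669922, 28.040565490722656) depth ztop 0.018401153157050525 xy [0.4508 0.1656 0.018 ] dia 0.0373
turn [-0.0009 -0.0021 -0.    ] shift cm [ 0.26  0.49 12.07] rows turn 0.0 shift 3.0 q6 -1.29
```

Request:
{"name": "jog_arm", "arguments": {"deltas": [[0, 0, 0, 0.25, 0.5, 2, 1], [0, 0, 0, 0, 0, 2, 1], [0, 0, 0, 0, 0, 2, 1], [0, 0, 0, 0, 0, 2, 1], [0, 0, 0, 0, 0, 2, 1], [0, 0, 0, 0, 0, 1.4, 0.8], [0, 0, 0, 0, 0, 0.7, 0.7], [0, 0, 0, 0, 0, 0, 0.6], [0, 0, 0, 0, 0, 0, 0.5], [0, 0, 0, 0, 0, 0, 0.4], [0, 0, 0, 0, 0, 0, 0.3], [0, 0, 0, 0, 0, 0, 0.2]], "grip_force": 50}}

```text
t: 29.87
tool_pos: [0.4528, 0.1662, 0.0311]
tool_rot: [0.157, 3.135, 0.0]
contact_force: [1.2, -0.4, 1.4]
opening: 0.0354
```

Request:
{"name": "jog_arm", "arguments": {"deltas": [[0, 0, 0, 0, 0, 0, 0.1], [0, 0, 0, 0, 0, 0, 0], [0, 0, 0, 0, 0, 0, 0], [0, 0, 0, 0, 0, 0, 0], [0, 0, 0, 0, 0, -2, 0], [0, 0, 0, 0, 0, -3, 0], [0, 0, 0, 0, 0, -3, 0], [0, 0, 0, 0, 0, -3, 0], [0, 0, 0, 0, 0, -1, 0], [0, 0, 0, 0, 0, 0, 0], [0, 0, 0, 0, 0, 0, 0]]}}

```text
t: 30.78
tool_pos: [0.4514, 0.1661, 0.1489]
tool_rot: [-0.156, -3.137, 0.0]
contact_force: [-0.7, -1.1, -2.4]
opening: 0.0355
```

Run:
```python
from h import *
y=-.10;u=np.array([np.cos(y),np.sin(y)]);g=np.array([.5103,-.336])+.042*u
print(g);plan([*g,.15],y+np.pi/2)
```

```text
[ 0.55209017 -0.340193  ]
turn [-0.0001 -0.0008  0.0003] shift cm [-15.08 -49.37  -0.11] rows turn 0.0 shift 12.9 q6 -1.27
```

Request:
{"name": "jog_arm", "arguments": {"deltas": [[0, 0, 0, -0.7, -2.3, 0, 0], [0, 0, 0, -0.7, -2.3, 0, 0], [0, 0, 0, -0.7, -2.3, 0, 0], [0, 0, 0, -0.7, -2.3, 0, 0], [0, 0, 0, -0.7, -2.3, 0, 0], [0, 0, 0, -0.7, -2.3, 0, 0], [0, 0, 0, -0.7, -2.3, 0, 0], [0, 0, 0, -0.7, -2.3, 0, 0], [0, 0, 0, -0.7, -2.3, 0, 0], [0, 0, 0, -0.7, -2.3, 0, 0], [0, 0, 0, -0.7, -2.3, 0, 0], [0, 0, 0, -0.7, -2.3, 0, 0]]}}

```text
t: 31.78
tool_pos: [0.5061, -0.1173, 0.146]
tool_rot: [-0.157, -3.132, -0.003]
contact_force: [0.9, 0.6, -1.7]
opening: 0.0353
```

Request:
{"name": "jog_arm", "arguments": {"deltas": [[0, 0, 0, -0.7, -2.3, 0, 0], [0, 0, 0, -0.7, -2.3, 0, 0], [0, 0, 0, -0.7, -2.3, 0, 0], [0, 0, 0, -0.7, -2.3, 0, 0], [0, 0, 0, -0.7, -2.3, 0, 0], [0, 0, 0, -0.7, -2.3, 0, 0], [0, 0, 0, -0.7, -2.3, 0, 0], [0, 0, 0, -0.7, -2.3, 0, 0], [0, 0, 0, -0.7, -2.3, 0, 0], [0, 0, 0, -0.4, -1.1, 0, 0], [0, 0, 0, 0, 0, 0, 0], [0, 0, 0, 0, 0, 0, 0]]}}

```text
t: 32.78
tool_pos: [0.5519, -0.3396, 0.1473]
tool_rot: [-0.158, -3.134, -0.005]
contact_force: [-0.4, 0.1, -2.1]
opening: 0.0355
```

Request:
{"name": "jog_arm", "arguments": {"deltas": [[0, 0, 0, 0, 0, 0, 0]]}}

```text
t: 32.87
tool_pos: [0.5522, -0.3389, 0.1482]
tool_rot: [-0.156, -3.135, -0.003]
contact_force: [0.4, 0.1, -2.0]
opening: 0.0356
```

Run:
```python
from h import *
plan([.5521,-.3402,.04],-.10+np.pi/2);print(ctrl.get_obs()['tool_pos'],ctrl.get_obs()['opening'])
```

```text
turn [ 0.0021 -0.0024  0.0008] shift cm [-0.   -0.13 10.82] rows turn 0.0 shift 2.7 q6 -2.14
[ 0.55220603 -0.3389155   0.1482108 ] 0.03559947870567365
```

Request:
{"name": "jog_arm", "arguments": {"deltas": [[0, 0, 0, 0, -0.1, 1, 0], [0, 0, 0, 0, 0, 2, 0], [0, 0, 0, 0, 0, 2, 0], [0, 0, 0, 0, 0, 2, 0], [0, 0, 0, 0, 0, 2, 0], [0, 0, 0, 0, 0, 1.2, 0], [0, 0, 0, 0, 0, 0.6, 0], [0, 0, 0, 0, 0, 0.2, 0], [0, 0, 0, 0, 0, 0, 0], [0, 0, 0, 0, 0, 0, 0], [0, 0, 0, 0, 0, 0, 0]]}}

```text
t: 33.78
tool_pos: [0.5537, -0.3421, 0.0416]
tool_rot: [0.156, 3.135, -0.003]
contact_force: [-0.6, -0.3, -1.6]
opening: 0.0354
```

Request:
{"name": "jog_arm", "arguments": {"deltas": [[0, 0, 0, 0, 0, 0.15, 0], [0, 0, 0, 0, 0, 0, 0], [0, 0, 0, 0, 0, 0, 0]]}}

```text
t: 34.03
tool_pos: [0.5529, -0.3416, 0.0388]
tool_rot: [0.157, 3.137, -0.001]
contact_force: [-0.3, -0.5, -1.3]
opening: 0.0349
```

Request:
{"name": "jog_arm", "arguments": {"deltas": [[0, 0, 0, 0, 0, 0.15, 0], [0, 0, 0, 0, 0, 0, 0], [0, 0, 0, 0, 0, 0, 0]]}}

```text
t: 34.28
tool_pos: [0.5526, -0.3414, 0.0367]
tool_rot: [-0.157, -3.137, -0.0]
contact_force: [-0.6, 1.1, -2.2]
opening: 0.0352
```

Request:
{"name": "jog_arm", "arguments": {"deltas": [[0, 0, 0, 0, 0, 0.2, 0], [0, 0, 0, 0, 0, 0, 0], [0, 0, 0, 0, 0, 0, 0]]}}

```text
t: 34.53
tool_pos: [0.5526, -0.3413, 0.0346]
tool_rot: [-0.157, -3.137, -0.0]
contact_force: [-1.0, 0.0, -2.1]
opening: 0.0349
```

Request:
{"name": "jog_arm", "arguments": {"deltas": [[0, 0, 0, 0, 0, 0.15, 0], [0, 0, 0, 0, 0, 0, 0], [0, 0, 0, 0, 0, 0, 0]]}}

```text
t: 34.78
tool_pos: [0.5529, -0.3416, 0.0341]
tool_rot: [0.157, 3.138, -0.0]
contact_force: [-1.8, 1.6, 2.9]
opening: 0.0354
```

Request:
{"name": "jog_arm", "arguments": {"deltas": [[0, 0, 0, 0, 0, 0.1, 0], [0, 0, 0, 0, 0, 0, 0], [0, 0, 0, 0, 0, 0, 0]]}}

```text
t: 35.03
tool_pos: [0.5529, -0.3416, 0.0341]
tool_rot: [-0.157, -3.137, -0.0]
contact_force: [-4.4, 2.5, 9.8]
opening: 0.0353
```

Floor contact; I release, lift, and back off for a final look.

Request:
{"name": "jog_arm", "arguments": {"deltas": [[0, 0, 0, 0, 0, 0, 0.5], [0, 0, 0, 0, 0, 0, 0.58], [0, 0, 0, 0, 0, 0, 0.58], [0, 0, 0, 0, 0, 0, 0.58], [0, 0, 0, 0, 0, -1, 0.58], [0, 0, 0, 0, 0, -2, 0.6], [0, 0, 0, 0, 0, -3, 0.8], [0, 0, 0, 0, 0, -3, 1], [0, 0, 0, 0, 0, -3, 1], [0, 0, 0, 0, 0, -2, 1], [0, 0, 0, 0, 0, 0, 1], [0, 0, 0, 0, 0, 0, 1]]}}

```text
t: 36.03
tool_pos: [0.5536, -0.3421, 0.1748]
tool_rot: [0.156, 3.134, -0.004]
contact_force: [-0.8, 0.3, -1.0]
opening: 0.085
```

Request:
{"name": "jog_arm", "arguments": {"deltas": [[0, 0, 0, 1.5, 0, -1, 1], [0, 0, 0, 1.5, 0, -1, 1], [0, 0, 0, 1.5, 0, -1, 1], [0, 0, 0, 1.5, 0, -1, 1], [0, 0, 0, 1.5, 0, -1, 1], [0, 0, 0, 1.5, 0, -1, 1], [0, 0, 0, 0, 0, 0, 1], [0, 0, 0, 0, 0, 0, 1], [0, 0, 0, 0, 0, 0, 1]]}}

```text
t: 36.78
tool_pos: [0.4631, -0.3321, 0.2306]
tool_rot: [-0.157, -3.136, -0.003]
contact_force: [-0.1, 0.1, -0.4]
opening: 0.0851
```

Run:
```python
from h import *
C,p,_=snap('wrist');S,s,_=snap('scene')
hsv=cv2.cvtColor(p,cv2.COLOR_RGB2HSV);m=cv2.inRange(hsv,(14,110,90),(34,255,255))
y=-.10;u=np.array([np.cos(y),np.sin(y)]);v=np.array([-u[1],u[0]])
for c in blobs(m,300):
    q,r=cv2.minEnclosingCircle(c);e=ray(C,[q],.015)[0,:2]-[.5103,-.336];print(q,r,'in tray_post',e@u,e@v)
o=ctrl.get_obs();print(o['tool_pos'],o['contact_force'])
cv2.imwrite('pics/fin.png',np.hstack([cv2.resize(p,(400,300)),cv2.resize(s[230:455,90:390],(400,300))])[:,:,::-1])
```

```text
(319.46978759765625, 300.19781494140625) 21.534914016723633 in tray_post 0.04150178312831378 -0.0008720119696513234
(82.46226501464844, 309.22088623046875) 76.30303955078125 in tray_post 0.05192824848203924 -0.22844612766462347
(319.1626281738281, 213.560546875) 23.05408477783203 in tray_post -0.041973059273475596 -0.0011117315647516026
[ 0.46328952 -0.33204783  0.23071015] [-0.25334772 -0.31739318 -0.35144529]
```

View pics/fin.png

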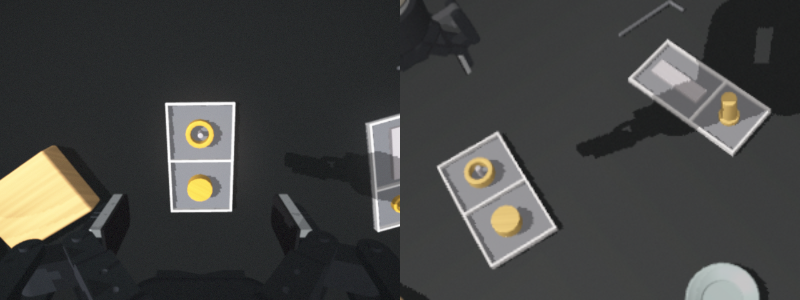

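The final picture shows all four parts centred in their bays: ring over the post at (200,134), puck at (200,188), coupon at (678,80) and stub upright at (730,108). The arm is clear of everything.

```bash
python3 -c "
from station import ctrl
print(ctrl.finish_job())"
```

```text
the job is handed in; nothing more can be done
None
```

Both kits are made up and the job is handed in at about 37 s of the 118 s. The hand-in reports no verdict.

- **Clamp and coupon:** I swung the bar up to about 1.4 rad by its handle while the coupon stayed in its bed. I then slid the coupon about 80 mm forward at bed height before lifting it, and laid it in the longer bay.
- **Other parts:** I stood the stub in the shorter bay, lowered the ring over the post, and set the puck in the free bay.
- **Last checks:** My wrist-camera estimates put the ring and puck within about 1 mm of their targets, and the stub within about 2 mm. I checked the coupon by eye only: it lies flat, lengthwise and near the middle of its bay. I opened the fingers only after the force reading showed each part resting on its tray floor, and the arm is clear of everything.
- **Disagreements:** An early depth reading put the clamp handle about 4 mm too high, and the ring's top face also read about 5 mm high, probably because the post was in view. The fingers read 1–3 mm under the known widths. None of this affected the result, and no check failed.

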